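# Roll the awl out of its spring clip at the egg-painting bench

### The job

Two wooden-handled tools lie in spring clips on the egg painter's bench. Take the one with the thin steel spike (the awl): its clip hooks over the top, so do not pull it straight up, but roll it sideways out past the low sprung jaws first. Then carry it to the metal tray and set it down flat inside, not dropped, and leave the tool with the egg-shaped wooden head in its clip.

Things in the scene. Friction and masses are not known exactly. Their poses are not given: they have to be found in the camera images.
- awl: Round beech handle, 26 mm diameter x 130 mm, with a steel ferrule (18 mm diameter) and a slim steel spike. Origin on the axis at the handle's middle; y axis along the tool towards the spike (spike end y = 105 mm, butt y = -65 mm); x and z turn as it rolls. 60 to 130 g. Starts level in awl_clip, axis 50 mm above the bench, right under the rigid hooks; grip the handle's middle from above.
- awl_clip: Fixed clip block, base 80 x 120 x 8 mm. Origin on the bench below the held awl, which lies along its y; z up. 12 mm wide jaw pairs at y = +-45 mm, free between. -x jaws: rigid, hook over the handle (top z = 68 mm), block a straight lift. +x jaws: low sprung leaves, top z = 46 mm; moving the awl level towards +x folds them down (5 to 10 N). Clear of them with its axis at x = 55 mm.
- tray: Fixed shallow open aluminium tray, outside 150 x 270 x 22 mm (x, y, z), walls and floor 5 mm thick, long side along its y axis; origin at the centre of its underside, on the bench. Its y axis lies within 41 degrees of the awl's at the start. The awl lying in it has its axis 18 mm above the bench.
- polisher: The tool to leave alone: the same handle and ferrule as the awl, but with an egg-shaped wooden head 40 mm thick and 48 mm long in place of the spike. Origin at the handle's middle, y axis towards the head. Lies in a second clip block of the same make.
There are look-alikes about, which are no part of the job. Leave any pink, purple or red look-alike of the awl alone.

How it is judged:
By the outcome, as a careful person would: the job done as asked, in the order asked, and still so for the second after the job is handed in, with the robot touching nothing.
It also fails if it takes over 42 s, if anything falls off the work surface, if the arm or the gripper's body presses on something with over 40 N, if the wrist force passes 120 N, or if a joint passes its speed limit or range.

### The arm

A 7-joint arm with a two-finger parallel gripper is mounted at the origin on the work surface. World frame = base frame: x ahead of the robot, y to its left, z up, the work surface at z = 0. Lengths are in mm, angles in rad, forces in N, time in s.
With the tool pointing down it reaches from about 425 to 950 mm from the base axis. Payload 4.7 kg.
Tool frame: the origin (TCP) lies at the very end of the fingers, on their centre line; the grasp point (between the pads) lies behind it (arm.tcp_to_grasp is the z of the grasp point in the tool frame, in mm); z points along the fingers, y is the line along which they close (so a half turn about z gives the same grasp; the last joint's range is limited). The gripper opens to 87 mm and grips with 3 to 60 N. Pads are 19 mm wide; open, the fingers measure 117 mm over their backs; the gripper's body (75 mm by 190 mm) begins 51 mm behind the grasp point.
Start: joints at [-1.315, 0.469, -0.049, 1.532, 0.024, 1.141, -0.082], TCP at [189.61, 647.841, 222.573] pointing down, gripper open.
Joint ranges: [-2.59, 2.59], [-0.33, 1.99], [-1.39, 1.29], [0.1, 2.45], [-1.04, 4.18], [0.21, 1.99], [-2.66, 2.66]. Speed limits (rad/s): [2.57, 2.57, 3.14, 3.14, 3.14, 3.14, 3.14].

### API

Orientations are given as a rotation vector (axis times angle).
In Python, from workcell import arm gives the robot as it stands.
- The arm moves only by the shell command python3 -m creep 'ROWS' [OPENING] [FORCE]. ROWS is JSON, one flat list of numbers, 6 for each row, row after row: the shift along the tool's x, y, z in mm, then the turn, a rotation vector about the tool's x, y, z in rad. In form: [tx, ty, tz, ax, ay, az, tx, ty, tz, ax, ay, az, ...]. A call has exactly 5 rows; each row is the pose to reach, as a shift and turn from the pose commanded when the call began, along the tool's axes at that moment; what a row does not reach only later rows make up. A row lasts 1/10 s, in which the tool goes at most 50 mm and 8.59 degrees, less where a joint would pass 70% of its speed; a pose out of reach is approached as far as the arm can. A call with a gripper value outside its range is refused whole. OPENING is the finger opening in mm, from 0 to 87, set as the call begins (- or left out, the last holds). The fingers move at their own pace and stop on an object; FORCE is the grip in N (left out, the last holds). Time passes only in rows, so rows that repeat a pose let the fingers close, or fill a call up. It gives the time, the measured TCP pose, the force, the opening and the grip force at its end, in the units of the state.
- arm.read_state(): the state, without advancing time (a new reading comes with each control period).
- arm.grab_frame(name): name is "side" or "top"; returns the picture (400x640x3 uint8, blue, green, red); there is no depth.
- arm.camera_params(name): a dict with "mtx" (3x3 intrinsics, pixels), "distortion" ([k1, k2, p1, p2, k3] as OpenCV has them; the pictures are not rectified), "cam_to_world" (4x4, takes a point from camera to world coordinates). Camera axes: x right, y down, z forward; pixel columns grow to the right and rows downward; lengths in mm; the calibration is good to about 2 mm. A picture is of the moment at which its call begins. camera_params takes no time and is no camera call.
- arm.sign_off(): hands the job in; it is judged then, once.
The state is a dict: "time": time; "joint_positions": joint angles; "joint_velocities": joint speeds; "joint_torque": joint torques, N m; "tcp_pos": TCP position; "orientation": TCP orientation; "contact_force": force on the tool from outside, world axes, zero at the start; "moment": the same for the moment, N m; "width": finger opening in mm; "finger_force": force on a finger pad.
Only numpy, scipy, OpenCV 4.12 (cv2) and the standard library are available. Lean on these libraries where they do the work, as an engineer would, in place of code of your own. Each camera call takes 0.05 s, during which the arm holds its last target. There are 200 camera calls.

## Working session

There is one attempt and no reset: what is moved stays moved. The work goes in short steps, Python scripts to look and compute and a shell command to move; the robot and the scene stay as the last step left them, time stands still between calls to the robot, and variables do not carry over. Pictures are saved under pics/ and viewed, at most 10 in all, crops included, and the job is handed in when it is done.

```bash
mkdir -p pics; ls; python3 - <<'E'
from workcell import arm
import cv2
s=arm.read_state();print(s['tcp_pos'],s['orientation'],s['width'],arm.tcp_to_grasp,s['time'])
for n in("top","side"):
    cv2.imwrite(f"pics/{n}0.png",arm.grab_frame(n)); p=arm.camera_params(n);print(p)
E
```

```text
pics
[189.4614691 647.2524649 221.4979991] [-4.45727758e-01 -3.10960163e+00  3.03730132e-03] 86.92437000381183 -18.700000000000003 0.0
{'mtx': array([[516.62055379,   0.        , 322.69466884],
       [  0.        , 516.62055379, 196.86345833],
       [  0.        ,   0.        ,   1.        ]]), 'distortion': array([-0.05100768,  0.        ,  0.        ,  0.        ,  0.        ]), 'cam_to_world': array([[ 6.06728083e-03, -9.98861733e-01,  4.73120170e-02,
         4.05421606e+02],
       [-9.99858505e-01, -6.80206556e-03, -1.53851113e-02,
        -7.10326448e+00],
       [ 1.56894183e-02, -4.72119768e-02, -9.98761669e-01,
         1.25666905e+03],
       [ 0.00000000e+00,  0.00000000e+00,  0.00000000e+00,
         1.00000000e+00]])}
{'mtx': array([[484.02983457,   0.        , 312.44987546],
       [  0.        , 484.02983457, 204.31399798],
       [  0.        ,   0.        ,   1.        ]]), 'distortion': array([-0.12291537,  0.        ,  0.        ,  0.        ,  0.        ]), 'cam_to_world': array([[-9.75595329e-01, -1.41104011e-01,  1.68236179e-01,
         3.14351665e+02],
       [-2.19543751e-01,  6.13650684e-01, -7.58441415e-01,
         7.25312063e+02],
       [ 3.78087907e-03, -7.76867103e-01, -6.29653245e-01,
         6.79720621e+02],
       [ 0.00000000e+00,  0.00000000e+00,  0.00000000e+00,
         1.00000000e+00]])}
```

View pics/top0.png

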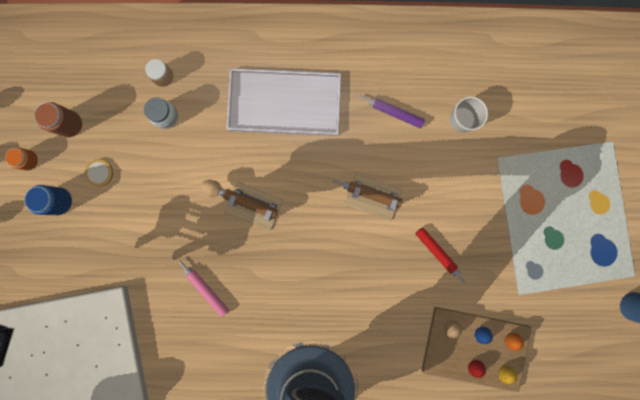

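View pics/side0.png

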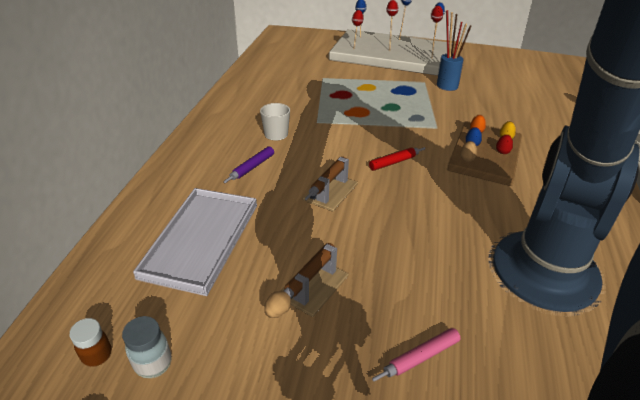

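```bash
python3 - <<'E'
import cv2,numpy as np
t=cv2.imread("pics/top0.png");s=cv2.imread("pics/side0.png")
a=cv2.resize(t[165:225,320:420],(800,480),interpolation=cv2.INTER_CUBIC)
b=cv2.resize(s[145:215,295:365],(480,480),interpolation=cv2.INTER_CUBIC)
cv2.imwrite("pics/c1.png",cv2.resize(np.hstack([a,b]),(800,300)) if 0 else np.hstack([cv2.resize(a,(500,300)),cv2.resize(b,(300,300))]))
E
```

```text
(no output)
```

View pics/c1.png

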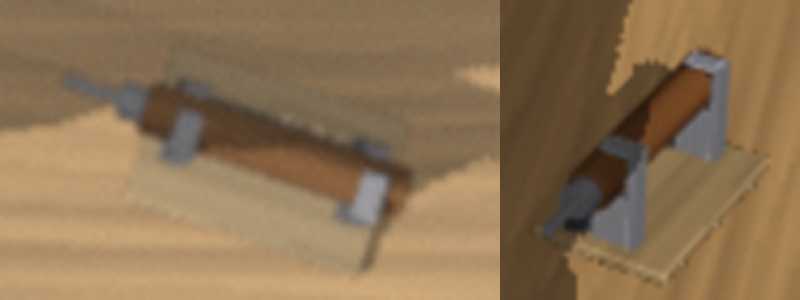

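The top view shows two brown-handled tools: (372,193) with a thin steel spike, and (245,203) with an egg head. There are also purple (395,110), red (438,252) and pink (203,287) look-alikes. The awl is the one at (372,193), because the crop shows its spike at the left, tip at about (333,181). The bright hook jaws come from the image-bottom side and the low leaves are on the image-top side, so it goes out towards image-top (about world +x).

```bash
cat > h.py <<'E'
from workcell import arm
import cv2,numpy as np
from scipy.spatial.transform import Rotation as R
def ray(n,uv,z):
    p=arm.camera_params(n);T=p['cam_to_world']
    q=cv2.undistortPoints(np.float64(uv).reshape(-1,1,2),p['mtx'],p['distortion'])[:,0]
    d=np.c_[q,np.ones(len(q))]@T[:3,:3].T
    return T[:3,3]+d*((z-T[2,3])/d[:,2])[:,None]
def proj(n,X):
    p=arm.camera_params(n);W=np.linalg.inv(p['cam_to_world'])
    return cv2.projectPoints(np.float64(X).reshape(-1,1,3),cv2.Rodrigues(W[:3,:3])[0],W[:3,3],p['mtx'],p['distortion'])[0][:,0]
def tool(P):  # world point -> shift in current tool axes
    s=arm.read_state();return R.from_rotvec(s['orientation']).inv().apply(np.float64(P)-s['tcp_pos'])
E
python3 - <<'E'
from h import *
A=ray("top",[(401.8,203),(348,186.6),(333,180.6)],50);print(A.round(1),np.linalg.norm(np.diff(A,axis=0),axis=1))
T=ray("top",[(229,70),(341,72),(339,134),(227,130)],22);print(T.round(1),np.linalg.norm(np.diff(T,axis=0),axis=1),T.mean(0))
y=A[2]-A[0];y/=np.linalg.norm(y);c=A[0]+65*y;x=np.cross(y,[0,0,1])
print('c',c,'yaw',np.degrees(np.arctan2(-y[0],y[1])))
b=c*[1,1,0]
base=[b+x*i*40+y*j*60+[0,0,8] for i,j in((1,1),(1,-1),(-1,-1),(-1,1))]
im=[]
for n,(u,v,w,h) in(("top",(320,165,100,60)),("side",(295,145,100,60))):
    g=cv2.resize(cv2.imread(f"pics/{n}0.png")[v:v+h,u:u+w],None,fx=5,fy=5,interpolation=cv2.INTER_CUBIC)
    f=lambda P:((proj(n,P)-[u,v]+.5)*5).astype(int)
    cv2.polylines(g,[f(base)],True,(0,255,0),1)
    cv2.polylines(g,[f([c+y*k for k in(-65,65,105)])],False,(255,255,0),1)
    for s in(-13,13):cv2.polylines(g,[f([c+x*s-65*y,c+x*s+65*y])],False,(0,0,255),1)
    im.append(g)
cv2.imwrite("pics/c2.png",np.vstack(im))
s=arm.read_state();print(R.from_rotvec(s['orientation']).as_matrix().round(3))
E
```

```text
[[ 449.4 -211.4   50. ]
 [ 487.1  -84.8   50. ]
 [ 500.9  -49.6   50. ]] [131.9943404   37.85118309]
[[770.4 203.   22. ]
 [767.9 -68.8  22. ]
 [615.8 -64.5  22. ]
 [623.4 205.2  22. ]] [271.81661824 152.11348728 269.81117176] [694.40262158  68.74975104  22.        ]
c [ 469.14091209 -149.41708365   50.        ] yaw -17.647494631519688
[[-0.96   0.281 -0.   ]
 [ 0.281  0.96  -0.002]
 [-0.    -0.002 -1.   ]]
```

View pics/c2.png

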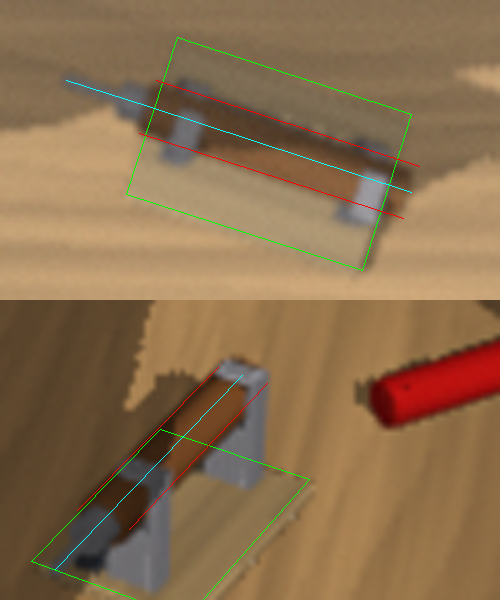

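The overlay fits the awl and the clip base: handle middle about (470,-148), spike at yaw -17.6°. The tray corners give 271x152 mm (270x150 expected), with its centre at about (694,69) on the world y axis. First move is the swing towards the awl.

```bash
cat >> h.py <<'E'
def goto(P,ax):  # print shift and z-turn so tool y axis points along angle ax deg (tool down)
    s=arm.read_state();r=R.from_rotvec(s['orientation']);M=r.as_matrix()
    y=np.array([np.cos(np.radians(ax)),np.sin(np.radians(ax)),0]);z=np.array([0,0,-1.])
    D=np.c_[np.cross(y,z),y,z]
    print('t',round(s['time'],2),'tcp',s['tcp_pos'].round(1),'F',s['contact_force'].round(1),'w',round(s['width'],1),'ff',s['finger_force'])
    print('shift',tool(P).round(1),'turn',R.from_matrix(M.T@D).as_rotvec().round(3))
E
python3 -m creep '[-46,-17,0,0,0,0.145, -92,-34,0,0,0,0.29, -138,-51,0,0,0,0.435, -184,-68,0,0,0,0.58, -230,-85,0,0,0,0.725]' 60
python3 -c "
from h import *
goto((530,250,200),-17.6);goto((470,-147.5,120),-17.6)"
```

```text
time: 0.6
tcp_pos: [387.6, 500.0, 222.2]
orientation: [-1.528, -2.745, 0.001]
contact_force: [0.6, 1.5, 0.4]
width: 61.6
finger_force: 0.0
t 0.6 tcp [387.6 500.  222.2] F [0.6 1.5 0.4] w 61.6 ff 0.0
shift [-287.5  -10.8   22.3] turn [-0.     0.     0.862]
t 0.6 tcp [387.6 500.  222.2] F [0.6 1.5 0.4] w 61.6 ff 0.0
shift [-593.7 -271.3  102.5] turn [-0.     0.     0.862]
```

```bash
python3 -m creep '[-48,-4,4,0,0,0.14, -96,-8,8,0,0,0.28, -144,-12,12,0,0,0.42, -192,-16,16,0,0,0.56, -240,-20,20,0,0,0.7]'
python3 -c "
from h import *
goto((530,70,160),-17.6);goto((470,-147.5,120),-17.6)"
```

```text
time: 1.1
tcp_pos: [497.6, 285.9, 202.2]
orientation: [-2.376, -2.055, 0.001]
contact_force: [0.6, 0.8, 1.2]
width: 59.7
finger_force: 0.0
t 1.1 tcp [497.6 285.9 202.2] F [0.6 0.8 1.2] w 59.7 ff 0.0
shift [-209.    63.2   42.2] turn [-0.     0.     0.163]
t 1.1 tcp [497.6 285.9 202.2] F [0.6 0.8 1.2] w 59.7 ff 0.0
shift [-432.8   35.2   82.2] turn [-0.     0.     0.163]
```

```bash
python3 -m creep '[-44,4,4,0,0,0.05, -88,8,8,0,0,0.1, -132,12,12,0,0,0.163, -176,16,16,0,0,0.163, -220,20,20,0,0,0.163]'
python3 -c "
from h import *
goto((470,-147.5,140),-17.6)"
```

```text
time: 1.6
tcp_pos: [485.9, 65.5, 182.2]
orientation: [-2.53, -1.862, 0.0]
contact_force: [0.1, -0.3, 0.2]
width: 60.3
finger_force: 0.0
t 1.6 tcp [485.9  65.5 182.2] F [ 0.1 -0.3  0.2] w 60.3 ff 0.0
shift [-208.1   48.1   42.2] turn [-0.    -0.     0.006]
```

```bash
python3 -m creep '[-48,11,10,0,0,0, -96,22,20,0,0,0, -144,33,30,0,0,0.006, -192,44,40,0,0,0.006, -208,48,42,0,0,0.006]'
python3 - <<'E'
from h import *
goto((470,-147.5,40),-17.6)
s=arm.read_state();M=R.from_rotvec(s['orientation']).as_matrix();p=s['tcp_pos']
im=[]
for n,(u,v) in(("top",(320,150)),("side",(270,100))):
    f=arm.grab_frame(n);cv2.imwrite(f"pics/{n}1.png",f)
    q=proj(n,[p,[470,-147.5,50]])
    g=cv2.resize(f[v:v+100,u:u+100],None,fx=4,fy=4,interpolation=cv2.INTER_CUBIC)
    for a,c in zip(q,((0,0,255),(0,255,0))):cv2.circle(g,tuple(int(k) for k in (a-[u,v]+.5)*4),3,c,1)
    im.append(g)
cv2.imwrite("pics/c3.png",np.hstack(im))
E
```

```text
time: 2.1
tcp_pos: [468.4, -150.8, 139.7]
orientation: [2.542, 1.845, -0.004]
contact_force: [-0.4, 0.2, 0.4]
width: 60.3
finger_force: 0.0
t 2.1 tcp [ 468.4 -150.8  139.7] F [-0.4  0.2  0.4] w 60.3 ff 0.0
shift [ 3.9  0.6 99.7] turn [-0.001  0.002 -0.008]
```

View pics/c3.png

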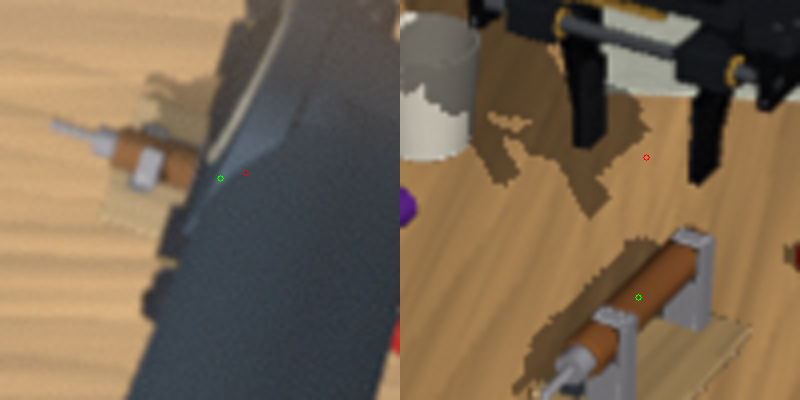

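The fingers straddle the handle, and the predicted middle sits on its centre line at side-crop (638,297), midway between the hooks. Descending to TCP z = 40, which keeps the tips clear of the tray floor later.

```bash
python3 -m creep '[2,1,22,0,0,-0.004, 2,1,44,0,0,-0.004, 2,1,66,0,0,-0.004, 2,1,88,0,0,-0.004, 2,1,99.5,0,0,-0.004]'
python3 -c "
from h import *
goto((470,-147.5,40),-17.6)"
python3 -m creep '[0,0,0,0,0,0, 0,0,0,0,0,0, 0,0,0,0,0,0, 0,0,0,0,0,0, 0,0,0,0,0,0]' 10 30
python3 -c "
from h import *
goto((470,-147.5,40),-17.6)"
```

```text
time: 2.7
tcp_pos: [471.4, -142.0, 39.4]
orientation: [-2.528, -1.861, 0.002]
contact_force: [-0.2, 0.0, 0.8]
width: 59.7
finger_force: 0.0
t 2.7 tcp [ 471.4 -142.    39.4] F [-0.2  0.   0.8] w 59.7 ff 0.0
shift [-5.6  0.2 -0.6] turn [-0.003 -0.001  0.006]
time: 3.2
tcp_pos: [472.1, -144.0, 41.6]
orientation: [-2.532, -1.859, -0.001]
contact_force: [-2.8, 0.8, 0.9]
width: 28.1
finger_force: 1.3
t 3.2 tcp [ 472.1 -144.    41.6] F [-2.8  0.8  0.9] w 28.1 ff 1.3358134031295776
shift [-4.  -0.9  1.6] turn [ 0.    -0.001  0.003]
```

```bash
python3 -m creep '[0,0,0,0,0,0, 0,0,0,0,0,0, 0,0,0,0,0,0, 0,0,0,0,0,0, 0,0,0,0,0,0]' 10 30
python3 -c "
from h import *
goto((470,-147.5,40),-17.6);print(R.from_rotvec(arm.read_state()['orientation']).as_matrix().round(3))"
```

```text
time: 3.7
tcp_pos: [471.6, -143.8, 41.4]
orientation: [-2.531, -1.858, -0.0]
contact_force: [-3.0, 1.1, 5.8]
width: 25.1
finger_force: 30.0
t 3.7 tcp [ 471.6 -143.8   41.4] F [-3.   1.1  5.8] w 25.1 ff 29.98700648546219
shift [-4.  -0.4  1.4] turn [-0.001 -0.001  0.003]
[[ 0.3    0.954 -0.001]
 [ 0.954 -0.3    0.001]
 [ 0.001 -0.001 -1.   ]]
```

```bash
python3 -m creep '[0,6,-0.5,0,0,0, 0,12,-0.5,0,0,0, 0,18,-0.5,0,0,0, 0,24,-0.5,0,0,0, 0,30,-0.5,0,0,0]'
python3 -c "
from h import *
goto((471.6+.954*64,-143.8-.3*64,41.4),-17.6)"
```

```text
time: 4.2
tcp_pos: [501.2, -153.3, 41.5]
orientation: [2.532, 1.86, -0.0]
contact_force: [-3.0, 0.7, 3.3]
width: 25.0
finger_force: 30.0
t 4.2 tcp [ 501.2 -153.3   41.5] F [-3.   0.7  3.3] w 25.0 ff 29.966740608215332
shift [ 0.2 32.9  0.1] turn [0.    0.    0.003]
```

```bash
python3 -m creep '[0,7,0,0,0,0, 0,14,0,0,0,0, 0,21,0,0,0,0, 0,28,0,0,0,0, 0,34,0,0,0,0]'
python3 - <<'E'
from h import *
goto((694,49,140),-1.1)
f=arm.grab_frame("side");cv2.imwrite("pics/c4.png",cv2.resize(f[90:240,230:430],None,fx=3,fy=3))
E
```

```text
time: 4.7
tcp_pos: [534.1, -163.5, 41.5]
orientation: [2.532, 1.859, 0.001]
contact_force: [0.2, 0.5, -0.4]
width: 25.1
finger_force: 30.0
t 4.7 tcp [ 534.1 -163.5   41.5] F [ 0.2  0.5 -0.4] w 25.1 ff 29.96533066034317
shift [250.6  89.  -98.5] turn [ 0.001  0.    -0.285]
```

View pics/c4.png

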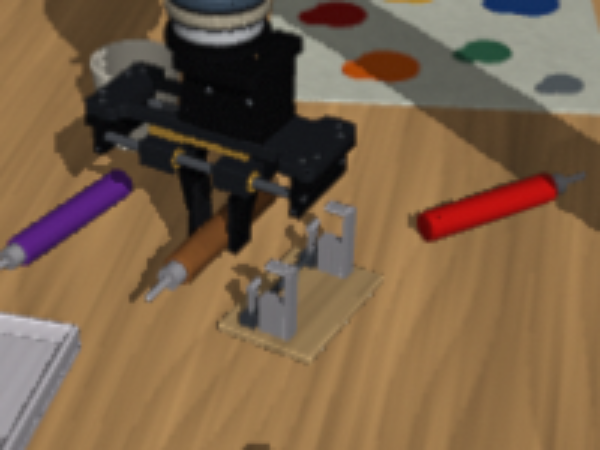

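The awl is out of the clip, level in the fingers (handle at about (215,240) in the crop), and the leaves have sprung back. Lifting, then carrying.

```bash
python3 -m creep '[0,0,-20,0,0,0, 0,0,-40,0,0,0, 0,0,-60,0,0,0, 0,0,-80,0,0,0, 20,8,-88,0,0,-0.03]'
python3 -m creep '[30,12,0,0,0,-0.04, 65,25,0,0,0,-0.09, 100,38,0,0,0,-0.14, 135,50,0,0,0,-0.19, 170,62,0,0,0,-0.22]'
python3 -c "
from h import *
goto((694,49,80),-1.1)"
```

```text
time: 5.25
tcp_pos: [546.2, -149.6, 131.5]
orientation: [2.506, 1.89, 0.001]
contact_force: [0.5, -0.0, -2.0]
width: 25.2
finger_force: 30.0
time: 5.75
tcp_pos: [653.3, 3.3, 128.8]
orientation: [-2.276, -2.164, -0.0]
contact_force: [-0.6, -0.8, -1.2]
width: 24.9
finger_force: 30.0
t 5.75 tcp [653.3   3.3 128.8] F [-0.6 -0.8 -1.2] w 24.9 ff 29.964445531368256
shift [47.6 38.3 48.8] turn [-0.001 -0.001 -0.031]
```

```bash
python3 -m creep '[16,13,0,0,0,-0.015, 32,26,10,0,0,-0.031, 47,38,25,0,0,-0.031, 47,38,42,0,0,-0.031, 47,38,48,0,0,-0.031]'
python3 - <<'E'
from h import *
goto((694,49,10),-1.1)
im=[]
for n,(u,v) in(("top",(200,40)),("side",(110,140))):
    f=arm.grab_frame(n);im.append(cv2.resize(f[v:v+160,u:u+160],(400,400)))
cv2.imwrite("pics/c5.png",np.hstack(im))
E
```

```text
time: 6.25
tcp_pos: [690.8, 45.9, 78.2]
orientation: [-2.243, -2.195, 0.007]
contact_force: [-0.7, -0.9, -0.7]
width: 25.5
finger_force: 30.0
t 6.25 tcp [690.8  45.9  78.2] F [-0.7 -0.9 -0.7] w 25.5 ff 29.965102672576904
shift [ 3.2  3.5 68.2] turn [-0.005  0.001 -0.002]
```

View pics/c5.png

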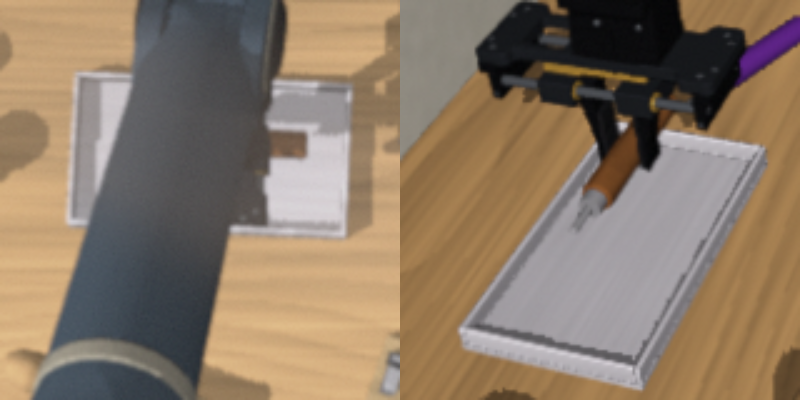

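Awl hangs level and parallel to the tray's long side, inside its outline: butt at top-crop (307,145), spike at side-crop (578,228). Lowering, the last millimetres slowly.

```bash
python3 -m creep '[2,2,16,0,0,0, 2,2,32,0,0,0, 2,2,46,0,0,0, 2,2,56,0,0,0, 2,2,62,0,0,0]'
python3 -m creep '[0,0,0,0,0,0, 0,0,0.5,0,0,0, 0,0,1,0,0,0, 0,0,1.5,0,0,0, 0,0,2,0,0,0]'
python3 -c "
from h import *
goto((694,49,9.4),-1.1)"
```

```text
time: 6.85
tcp_pos: [694.1, 47.0, 17.8]
orientation: [-2.246, -2.195, 0.003]
contact_force: [-0.2, -0.3, -1.4]
width: 25.0
finger_force: 30.0
time: 7.35
tcp_pos: [695.2, 47.2, 18.0]
orientation: [2.247, 2.196, 0.001]
contact_force: [1.0, 0.7, -1.1]
width: 25.3
finger_force: 30.0
t 7.35 tcp [695.2  47.2  18. ] F [ 1.   0.7 -1.1] w 25.3 ff 29.965208172798157
shift [ 1.8 -1.3  8.6] turn [ 0.001 -0.    -0.004]
```

```bash
python3 -m creep '[0,0,1,0,0,0, 0,0,2,0,0,0, 0,0,3,0,0,0, 0,0,4,0,0,0, 0,0,5,0,0,0]'
python3 -m creep '[0,0,0.5,0,0,0, 0,0,1,0,0,0, 0,0,1.5,0,0,0, 0,0,2,0,0,0, 0,0,2,0,0,0]'
python3 -c "
from h import *
goto((694,49,9.4),-1.1)"
```

```text
time: 7.85
tcp_pos: [694.9, 47.2, 12.4]
orientation: [-2.247, -2.196, 0.0]
contact_force: [-0.5, 0.6, -0.6]
width: 25.5
finger_force: 30.0
time: 8.35
tcp_pos: [694.9, 47.1, 10.4]
orientation: [-2.247, -2.196, 0.0]
contact_force: [0.8, 0.4, -0.0]
width: 25.1
finger_force: 30.0
t 8.35 tcp [694.9  47.1  10.4] F [ 0.8  0.4 -0. ] w 25.1 ff 29.965167939662933
shift [ 1.9 -1.   1. ] turn [-0.    -0.    -0.004]
```

```bash
python3 -m creep '[0,0,0.3,0,0,0, 0,0,0.6,0,0,0, 0,0,0.9,0,0,0, 0,0,1.2,0,0,0, 0,0,1.2,0,0,0]'
```

```text
time: 8.85
tcp_pos: [695.0, 47.1, 9.6]
orientation: [-2.247, -2.196, -0.0]
contact_force: [-0.1, 1.0, 1.9]
width: 25.5
finger_force: 30.0
```

```bash
python3 -m creep '[0,0,0.3,0,0,0, 0,0,0.6,0,0,0, 0,0,0.9,0,0,0, 0,0,0.9,0,0,0, 0,0,0.9,0,0,0]'
```

```text
time: 9.35
tcp_pos: [695.0, 47.2, 9.5]
orientation: [-2.247, -2.195, -0.001]
contact_force: [-2.2, -0.6, 6.7]
width: 25.2
finger_force: 30.0
```

Contact: 6.7 N at z = 9.5, as expected. Relieving slightly and opening a little.

```bash
python3 -m creep '[0,0,-0.3,0,0,0, 0,0,-0.6,0,0,0, 0,0,-0.6,0,0,0, 0,0,-0.6,0,0,0, 0,0,-0.6,0,0,0]' - 8
python3 -m creep '[0,0,0,0,0,0, 0,0,0,0,0,0, 0,0,0,0,0,0, 0,0,0,0,0,0, 0,0,0,0,0,0]' 45
python3 -m creep '[0,0,-4,0,0,0, 0,0,-10,0,0,0, 0,0,-18,0,0,0, 0,0,-28,0,0,0, 0,0,-40,0,0,0]'
python3 -m creep '[0,0,-30,0,0,0, 0,0,-60,0,0,0, 0,0,-90,0,0,0, 0,0,-120,0,0,0, 0,0,-150,0,0,0]'
python3 - <<'E'
from h import *
im=[]
for n,(u,v) in(("top",(200,40)),("side",(110,140))):
    f=arm.grab_frame(n);im.append(cv2.resize(f[v:v+200,u:u+200],(400,400)))
cv2.imwrite("pics/c6.png",np.hstack(im))
E
```

```text
time: 9.85
tcp_pos: [695.1, 47.1, 9.4]
orientation: [-2.247, -2.196, -0.001]
contact_force: [-2.5, 0.4, 5.8]
width: 25.8
finger_force: 8.0
time: 10.35
tcp_pos: [694.9, 47.1, 8.8]
orientation: [-2.247, -2.196, 0.0]
contact_force: [0.1, -0.3, -0.1]
width: 44.6
finger_force: 0.0
time: 10.85
tcp_pos: [695.0, 47.2, 50.1]
orientation: [2.247, 2.196, 0.0]
contact_force: [0.7, -0.5, -1.2]
width: 44.7
finger_force: 0.0
time: 11.35
tcp_pos: [694.9, 47.0, 201.5]
orientation: [2.247, 2.195, 0.002]
contact_force: [0.9, 0.1, 0.0]
width: 45.0
finger_force: 0.0
```

View pics/c6.png

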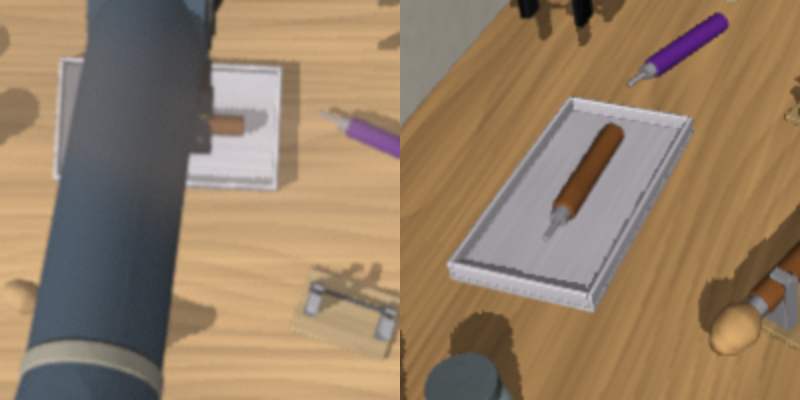

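The awl lies flat in the middle of the tray (side crop, butt (612,135) to spike (547,238)). The gripper is clear and the polisher is still in its clip.

```bash
python3 -c "
from workcell import arm
print(arm.sign_off())"
```

```text
the job is handed in; nothing more can be done
None
```

The awl was rolled sideways out of its clip and set down flat in the tray; the polisher was left in its clip, and the job was handed in at about 11.5 s.

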